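# Set the sprung cup clamp to its half-open notch

### The arm

A 6-joint arm with a two-finger parallel gripper is mounted at the origin on the work surface. World frame = base frame: x ahead of the robot, y to its left, z up, the work surface at z = 0. Lengths are in m, angles in rad, forces in N, time in s.
With the tool pointing down it reaches from about 0.3 to 0.775 m from the base axis. Payload 14.6 kg.
Tool frame: the origin (TCP) lies at the very end of the fingers, on their centre line; the grasp point (between the pads) lies 19 mm behind it; z points along the fingers, y is the line along which they close (so a half turn about z gives the same grasp; the last joint's range is limited). The gripper opens to 94 mm and grips with 3 to 60 N. Pads are 16 mm wide; open, the fingers measure 119 mm over their backs; the gripper's body (75 mm by 177 mm) begins 78 mm behind the grasp point.
Start: joints at [1.229, 0.3, 1.521, -0, 1.321, -0.067], TCP at [0.149, 0.529, 0.205] pointing down, gripper open.
Joint ranges: [-3.03, 3.03], [-0.79, 2.21], [0.23, 2.52], [-1.04, 4.18], [0, 3.07], [-2.55, 2.55]. Speed limits (rad/s): [2.22, 2.22, 2.57, 3.14, 3.14, 3.14].

### API

Orientations are given as [roll, pitch, yaw] about the fixed x, y, z axes, in that order (R = Rz(yaw) Ry(pitch) Rx(roll)).
In Python, from station import ctrl gives the robot as it stands.
- The arm moves only by the tool carry_out, never from a script. Its argument "motion" is text: rows parted by semicolons, each of 7 numbers parted by spaces: the shift along the world's x, y, z in m, then the turn, a rotation vector about the world's x, y, z in degrees, then the closure in counts, from 0 (fully open) to 255 (shut). In form: dx dy dz wx wy wz hand; .... A call has 1 to 20 rows; each row shifts and turns the commanded pose from where the row before left it; what a row does not reach is not made up. A row lasts 1/12 s, in which the tool goes at most 41.7 mm and 7.16 degrees, less where a joint would pass 70% of its speed; a pose out of reach is approached as far as the arm can. A call is refused whole if a number of a shift passes 0.0417 or a number of a turn 7.16, either way. A call with a gripper value outside its range is refused whole. The fingers move at their own pace and stop on an object; "grip_force" is the grip in N (left out, the last holds). Time passes only in rows, so rows that do not move let the fingers close. It gives the time, the measured TCP pose, the force, the opening and the grip force at its end, in the units of the state.
- ctrl.get_obs(): the state, without advancing time (a new reading comes with each control period).
- ctrl.camera(name): name is "scene" or "top" or "wrist"; returns a dict with "pixels" (480x640x3 uint8, red, green, blue), "range_z" (480x640 float32, m along the optical axis (not along the pixel's ray), 0 where there is no reading), "K" (3x3 intrinsics, pixels), "dist" ([k1, k2, p1, p2, k3] as OpenCV has them; the pictures are not rectified), "position" and "attitude" of the camera in the world. Camera axes: x right, y up, looking along -z (the intrinsics and any distortion apply to the point x, -y, -z); pixel columns grow to the right and rows downward; lengths in m; the calibration is good to about 2 mm. A picture is of the moment at which its call begins.
- ctrl.hand_in(): hands the job in; it is judged then, once.
The state is a dict: "time_s": time; "qpos": joint angles; "joint_vel": joint speeds; "tau": joint torques, N m; "ee_pos": TCP position; "eef_rot": TCP orientation; "force": force on the tool from outside, world axes, zero at the start; "moment": the same for the moment, N m; "grip_width": finger opening in m; "grip_force": force on a finger pad.
Only numpy, scipy, OpenCV 4.12 (cv2) and the standard library are available. Lean on these libraries where they do the work, as an engineer would, in place of code of your own. Each camera call takes 0.05 s, during which the arm holds its last target. There are 200 camera calls.

### The job

Get the paint-cup clamp ready for the next cup: push its upright push plate inwards with the fingertips until the drop flap falls behind the first tooth, then let the slide come back by itself so that it rests half open against the flap. Only push the front of the plate: do not grip the plate or touch its back, do not push so far that the second tooth (full open) catches, and leave the cups and the paint bottle where they stand.

Things in the scene. Friction and masses are not known exactly. Their poses are not given: they have to be found in the camera images.
- clamp: Cup clamp fixed on the bench: plywood base 360 x 120 x 18 mm, x from -170 to +190 mm. Origin at bench height under the flap's hinge. +x is the level push direction, roughly away from the robot; z up. Push plate at the -x end. At x = 0 two aluminium cheeks (26 mm long, 52 mm wide over both, top at 88 mm) carry the flap; beyond: a fixed wooden V jaw (77 mm high), then the slide's V jaw.
- push_face (a point): Centre of the front (-x) face of the plywood push plate on the slide, 55 mm above the bench; moves with the slide, has the clamp's axes. Plate 60 mm wide (y), 10 mm thick with a 2 mm rubber sheet on its back, from 22 to 78 mm above the bench. With the slide closed it lies at x = -135 mm, y = 0 in the clamp frame. In front of it (-x side) is only the bare base, 18 mm high.
- slide (a joint): Travel along clamp +x, m: 0 closed (start), 0.078 end stop. Sprung back: 4 N at 0, 9 N at the stop; flap and drag add up to 5 N. At about 0.043 the flap drops behind the first tooth; let go then, it rests at 0.028 (half open, wanted). Past 0.07 the second tooth catches: rests at 0.056 (full open, wrong). Let go before 0.043 it closes or sticks with the flap perched on the tooth. Push to 0.05-0.06.
- flap (a joint): Angle of the aluminium drop flap, 26 mm wide, 8 mm thick, hinged between the cheeks 70 mm above the bench, rad: 0 hanging straight down (start and end); a passing tooth lifts it towards +x to about 0.65, then a light spring snaps it down. Hanging, it blocks a tooth from coming back.
- cup_a: Loose clear plastic cup, 74 mm across the rim, 85 mm tall, origin at the centre of its underside. Bystander.
- cup_b: A second, equal cup. Bystander.
- paint_bottle: Loose terracotta-coloured paint bottle, 60 mm across, 150 mm tall, origin at the centre of its underside. Bystander.

How it is judged:
By the outcome, as a careful person would: the job done as asked, in the order asked, and still so for the second after the job is handed in, with the robot touching nothing.
It also fails if it takes over 38 s, if anything falls off the work surface, if the arm or the gripper's body presses on something with over 40 N, if the wrist force passes 120 N, or if a joint passes its speed limit or range.

## Working session

There is one attempt and no reset: what is moved stays moved. The work goes in short steps, Python scripts to look and compute and a tool call to move; the robot and the scene stay as the last step left them, time stands still between calls to the robot, and variables do not carry over. Pictures are saved under pics/ and viewed, at most 10 in all, crops included, and the job is handed in when it is done.

Besides the shell and the picture viewer there is one more tool, called in YAML: its name, and indented under it one key for each argument. carry_out: Moves the arm, as the interface text tells. Its arguments: {"type":"object","properties":{"motion":{"type":"string"},"grip_force":{"type":"number"}},"required":["motion"]}

```bash
mkdir -p pics
cat > h.py <<'E'
import numpy as np, cv2
from station import ctrl
from scipy.spatial.transform import Rotation as R
def snap(n):
    c=ctrl.camera(n); np.savez(f'{n}.npz',**{k:np.array(v) for k,v in c.items()}); return c
def rot(c):
    a=np.array(c['attitude'],float)
    if a.shape==(3,3): return a
    return (R.from_euler('xyz',a) if a.size==3 else R.from_quat(a)).as_matrix()
def ray(c,uv):
    p=cv2.undistortPoints(np.array(uv,float).reshape(-1,1,2),np.array(c['K']),np.array(c['dist'])).reshape(-1,2)
    d=np.c_[p[:,0],-p[:,1],-np.ones(len(p))]
    return d@rot(c).T
def onplane(c,uv,z):
    d=ray(c,uv); o=np.array(c['position']); return o+d*((z-o[2])/d[:,2])[:,None]
def cloud(c):
    h,w=c['range_z'].shape; v,u=np.mgrid[:h,:w]
    d=ray(c,np.c_[u.ravel(),v.ravel()]); return (np.array(c['position'])+d*c['range_z'].reshape(-1,1)).reshape(h,w,3)
E
python3 - <<'E'
from h import *
for n in ('scene','top'):
    c=snap(n); print(n,c['position'],c['attitude'],np.array(c['K']).tolist(),c['dist'])
    cv2.imwrite(f'pics/{n}1.png',c['pixels'][:,:,::-1])
print(ctrl.get_obs())
E
```

```text
scene [1.16971915 0.23255268 0.76411058] [0.66711041 0.01779371 1.81670693] [[476.04838512268003, 0.0, 320.2581918000565], [0.0, 476.04838512268003, 242.24620021780316], [0.0, 0.0, 1.0]] [-0.10638081  0.          0.          0.          0.        ]
top [0.43206859 0.08056325 1.06957629] [ 2.38427927e-01  4.54296440e-05 -1.55555812e+00] [[573.1136794648714, 0.0, 319.988072445918], [0.0, 573.1136794648714, 236.40088931068954], [0.0, 0.0, 1.0]] [-0.00415779  0.          0.          0.          0.        ]
{'time_s': 0.1, 'qpos': array([ 1.22939625e+00,  3.00396866e-01,  1.52150127e+00, -1.52439823e-05,
        1.32065911e+00, -6.65858507e-02]), 'joint_vel': array([-0.00111454, -0.00251428, -0.00097385,  0.0014443 , -0.0003403 ,
        0.00014988]), 'tau': array([ 1.11662896e-03, -5.32633567e+01, -3.53293526e+01,  7.09792902e-02,
        2.33358733e-02, -6.72897727e-05]), 'ee_pos': array([0.14917864, 0.5291563 , 0.2049608 ]), 'eef_rot': array([-3.14062921e+00, -4.94480459e-05,  2.86678218e+00]), 'force': array([-0.2397958 ,  0.53663965,  0.5173123 ]), 'moment': array([ 0.01622141, -0.01541129,  0.02850722]), 'grip_force': 0.0, 'grip_width': 0.09422524651486723}
```

View pics/scene1.png

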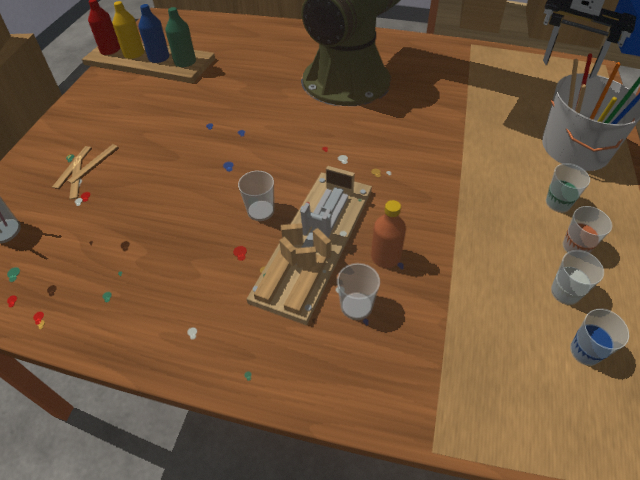

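View pics/top1.png

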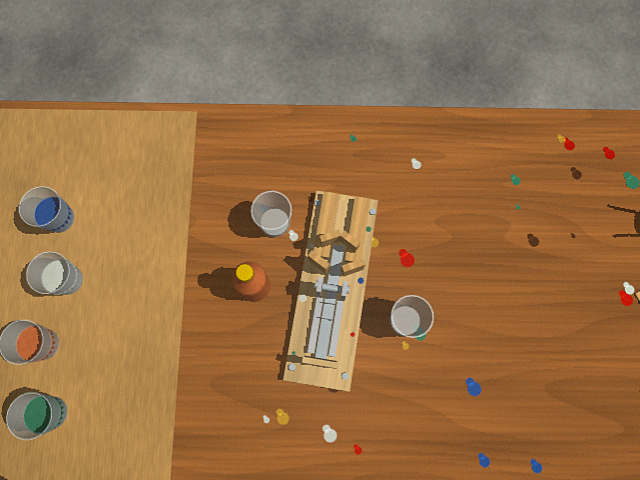

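Scene view: clamp with its push plate at about (340,180) facing the robot, bottle at (388,235), cups at (258,195) and (357,292). Top view: base corners about (316,191), (378,200), (350,390), (283,379), plate near (320,362), cups at (272,213) and (411,317), bottle at (250,280).

Run:
```python
from h import *
T=dict(np.load('top.npz'));S=dict(np.load('scene.npz'))
q=onplane(T,[(316,191),(378,200),(350,390),(283,379)],.018);print(q.round(4), [np.linalg.norm(q[i]-q[(i+1)%4]).round(4) for i in range(4)])
P=cloud(T)
for c,nm in((T,'top'),(S,'scene')):
    P=cloud(c); X=P.reshape(-1,3); ok=(c['range_z'].ravel()>0)
    # base-top points
    near=np.hypot(X[:,0]-q[:,0].mean(),X[:,1]-q[:,1].mean())<.22
    b=X[ok&near&(abs(X[:,2]-.018)<.006)]
    r=cv2.minAreaRect((b[:,:2]*1000).astype(np.float32));print(nm,'base rect',r,len(b))
    ctr=q[:,:2].mean(0); ax=((q[0]+q[1])-(q[2]+q[3]))[:2];ax/=np.linalg.norm(ax); n=np.array([-ax[1],ax[0]])
    yaw=np.arctan2(ax[1],ax[0]); o=ctr-ax*.010
    L=np.c_[(X[:,:2]-o)@ax,(X[:,:2]-o)@n,X[:,2]]
    print('yaw',np.degrees(yaw),'origin',o)
    m=ok&(L[:,0]<-.1)&(L[:,0]>-.16)&(abs(L[:,1])<.05)&(L[:,2]>.06)
    print('plate',m.sum(),np.percentile(L[m],[2,50,98],axis=0).round(4).tolist())
    m=ok&(abs(L[:,0])<.03)&(abs(L[:,1])<.05)&(L[:,2]>.078)&(L[:,2]<.095)
    print('cheek',m.sum(),np.percentile(L[m],[2,50,98],axis=0).round(4).tolist())
    m=ok&(abs(L[:,1])<.2)&(abs(L[:,0])<.3)&(L[:,2]>.1)
    print('bottle',np.percentile(L[m],[2,50,98],axis=0).round(4).tolist())
for uv in((272,213),(411,317)):
    p=onplane(T,[uv],.085)[0]; print('cup',p,(p[:2]-o)@ax,(p[:2]-o)@n)
```

```text
[[ 0.7775  0.0936  0.018 ]
 [ 0.7612 -0.0257  0.018 ]
 [ 0.4082  0.027   0.018 ]
 [ 0.4253  0.1464  0.018 ]] [np.float64(0.1203), np.float64(0.3569), np.float64(0.1206), np.float64(0.3561)]
top base rect ((588.4866943359375, 73.71388244628906), (372.0338134765625, 300.8674621582031), 19.765092849731445) 7353
yaw -8.50975679738953 origin [0.58312486 0.06180851]
plate 258 [[-0.1354, -0.0271, 0.0713], [-0.1297, 0.0014, 0.0766], [-0.1237, 0.0299, 0.0801]]
cheek 184 [[-0.0132, -0.0274, 0.0808], [-0.001, 0.0195, 0.0868], [0.0122, 0.0309, 0.0902]]
bottle [[-0.0326, 0.1235, 0.1005], [-0.0151, 0.1414, 0.1134], [0.0107, 0.1671, 0.1515]]
scene base rect ((590.3231811523438, 75.12129211425781), (374.3563537597656, 301.9957275390625), 19.480915069580078) 4085
yaw -8.50975679738953 origin [0.58312486 0.06180851]
plate 298 [[-0.1354, -0.0276, 0.0608], [-0.1251, 0.0033, 0.0742], [-0.1213, 0.0318, 0.0802]]
cheek 167 [[-0.0122, -0.0275, 0.0787], [0.0027, 0.0202, 0.0869], [0.0139, 0.0319, 0.0898]]
bottle [[-0.0208, 0.1254, 0.1006], [0.0001, 0.1483, 0.1174], [0.0128, 0.1676, 0.1514]]
cup [0.7130374  0.17059445 0.085     ] 0.11238438465676517 0.12681245295916446
cup [ 0.53190632 -0.07350269  0.085     ] -0.030631597243726424 -0.1414007302881706
```

Run:
```python
from h import *
S=dict(np.load('scene.npz'));P=cloud(S).reshape(-1,3)
# corridor along the path start->approach
a=np.array([.149,.529]);b=np.array([.412,.088]);d=(b-a)/np.linalg.norm(b-a)
s=(P[:,:2]-a)@d;t=(P[:,:2]-a)@np.array([-d[1],d[0]])
m=(S['range_z'].ravel()>0)&(s>-.15)&(s<.6)&(abs(t)<.25)&(P[:,2]>.09)
for k in np.arange(-.15,.6,.05):
    for j in np.arange(-.25,.25,.1):
        g=m&(s>=k)&(s<k+.05)&(t>=j)&(t<j+.1)
        if g.sum()>3: print(round(k,2),round(j,2),g.sum(),P[g].mean(0).round(2),P[g,2].max().round(3))
```

```text
-0.15 -0.05 666 [0.07 0.63 0.13] 0.206
-0.15 0.05 349 [0.16 0.68 0.15] 0.207
-0.1 -0.15 5 [0.06 0.57 0.15] 0.151
-0.1 -0.05 466 [0.09 0.58 0.18] 0.347
-0.1 0.05 494 [0.22 0.66 0.14] 0.347
-0.1 0.15 10 [0.24 0.67 0.09] 0.095
-0.05 -0.05 902 [0.15 0.56 0.25] 0.361
-0.05 0.05 1342 [0.22 0.6  0.2 ] 0.347
0.0 -0.15 4 [0.12 0.46 0.33] 0.344
0.0 -0.05 1438 [0.16 0.51 0.28] 0.378
0.0 0.05 617 [0.22 0.56 0.13] 0.207
0.05 -0.15 9 [0.14 0.45 0.35] 0.346
0.05 -0.05 421 [0.16 0.46 0.33] 0.348
0.45 0.15 191 [0.6  0.22 0.12] 0.152
0.5 0.15 653 [0.61 0.2  0.12] 0.152
```

carry_out:
  motion: "0 -0.03 0.01 0 0 0 0; 0 -0.03 0.01 0 0 0 0; 0.02 -0.03 0 0 0 0 255; 0.02 -0.03 0 0 0 0 255; 0.02 -0.03 0 0 0 0 255; 0.02 -0.03 0 0 0 0 255; 0.02 -0.03 0 0 0 0 255; 0.02 -0.03 0 0 0 0 255; 0.02 -0.03 0 0 0 0 255; 0.02 -0.03 0 0 0 0 255; 0.02 -0.03 0 0 0 0 255; 0.02 -0.03 0 0 0 0 255; 0.02 -0.03 0 0 0 0 255; 0.02 -0.03 0 0 0 3.6 255; 0.02 -0.02 0 0 0 3.6 255; 0 0 0 0 0 0 255; 0 0 0 0 0 0 255"
  grip_force: 10

```text
time_s: 1.52
ee_pos: [0.4094, 0.0886, 0.225]
eef_rot: [-3.141, -0.001, 2.99]
force: [0.1, 0.0, -0.4]
grip_width: 0.0006
grip_force: 0.0
```

carry_out:
  motion: "0 0 -0.03 0 0 0 255; 0 0 -0.03 0 0 0 255; 0 0 -0.03 0 0 0 255; 0 0 -0.03 0 0 0 255; 0 0 -0.02 0 0 0 255; 0 0 -0.02 0 0 0 255; 0 0 -0.01 0 0 0 255; 0 0 -0.008 0 0 0 255; 0 0 0 0 0 0 255; 0 0 0 0 0 0 255"

```text
time_s: 2.35
ee_pos: [0.4091, 0.0899, 0.0477]
eef_rot: [-3.142, -0.0, 2.993]
force: [-0.2, 0.5, 0.6]
grip_width: 0.0006
grip_force: 0.0
```

Run:
```python
from h import *
c=snap('scene'); cv2.imwrite('pics/s2.png',cv2.resize(c['pixels'][60:330,200:440,::-1],None,fx=2.2,fy=2.2))
print(ctrl.get_obs()['force'])
```

```text
[-0.42338915  0.15521982  0.38048557]
```

View pics/s2.png

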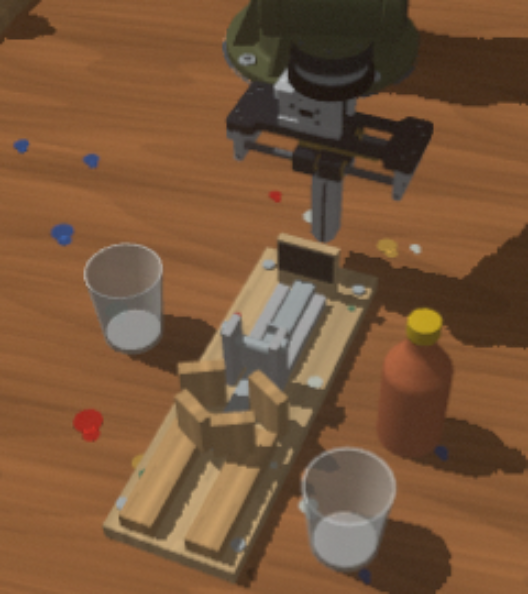

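Fingers are shut and stand in front of the plate (crop: fingertip (325,240), plate (308,258)), centred on the clamp axis. Next I advance to make contact.

carry_out:
  motion: "0.01 -0.0015 0 0 0 0 255; 0.01 -0.0015 0 0 0 0 255; 0.005 -0.001 0 0 0 0 255; 0.005 -0.001 0 0 0 0 255; 0.002 -0.0003 0 0 0 0 255; 0.002 -0.0003 0 0 0 0 255; 0 0 0 0 0 0 255; 0 0 0 0 0 0 255"

```text
time_s: 3.07
ee_pos: [0.4429, 0.0837, 0.0473]
eef_rot: [-3.141, -0.001, 2.992]
force: [-3.4, 0.5, 1.3]
grip_width: 0.0002
grip_force: 1.8
```

carry_out:
  motion: "0.005 -0.0007 0 0 0 0 255; 0.005 -0.0007 0 0 0 0 255; 0.005 -0.0007 0 0 0 0 255; 0.005 -0.0007 0 0 0 0 255; 0.005 -0.0007 0 0 0 0 255; 0.005 -0.0007 0 0 0 0 255; 0.005 -0.0007 0 0 0 0 255; 0.005 -0.0007 0 0 0 0 255; 0.004 -0.0006 0 0 0 0 255; 0.004 -0.0006 0 0 0 0 255; 0.003 -0.0005 0 0 0 0 255; 0 0 0 0 0 0 255; 0 0 0 0 0 0 255; 0 0 0 0 0 0 255"

```text
time_s: 4.23
ee_pos: [0.4932, 0.0763, 0.0472]
eef_rot: [-3.141, -0.002, 2.993]
force: [-9.3, -1.3, 4.1]
grip_width: 0.0007
grip_force: 4.0
```

Run:
```python
from h import *
c=snap('scene'); cv2.imwrite('pics/s3.png',cv2.resize(c['pixels'][150:330,240:400,::-1],None,fx=3.3,fy=3.3))
o=np.array([.5831,.0618]);ax=np.array([.989,-.148]);n=np.array([.148,.989])
s=ctrl.get_obs();e=s['ee_pos'][:2]-o;print(e@ax,e@n,s['force'])
```

```text
-0.09103953983516727 0.0010376703374438637 [-8.96165588 -1.76491282  4.34723035]
```

View pics/s3.png

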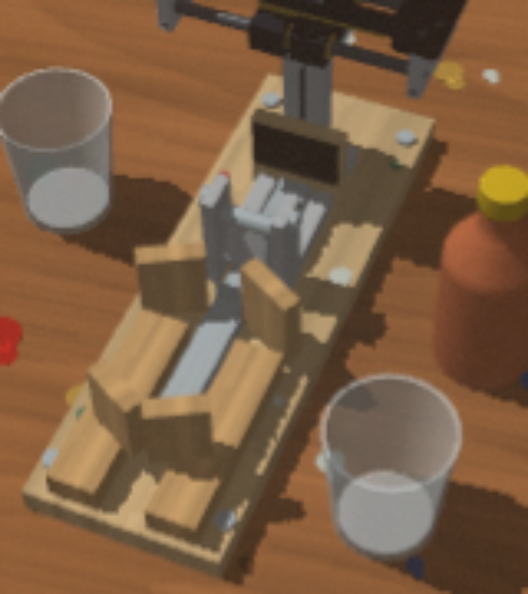

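The plate is pushed in and the slide's jaw has moved away from the fixed jaw; the cups and bottle have not moved. I check the travel by depth before letting go.

```bash
cat > m.py <<'E'
from h import *
import sys
o=np.array([.5831,.0618]);ax=np.array([.989,-.148]);n=np.array([.148,.989])
c=snap('scene');P=cloud(c).reshape(-1,3);ok=c['range_z'].ravel()>0
L=np.c_[(P[:,:2]-o)@ax,(P[:,:2]-o)@n,P[:,2]]
m=ok&(L[:,0]<-.03)&(L[:,0]>-.16)&(abs(L[:,1])<.028)&(abs(L[:,1])>.016)&(L[:,2]>.06)&(L[:,2]<.076)
print('plate back face x (closed -.123)',np.median(L[m,0]),m.sum())
m=ok&(abs(L[:,0])<.03)&(abs(L[:,1])<.012)&(L[:,2]>.03)&(L[:,2]<.085)
print('flap pts',m.sum(),L[m][np.argsort(L[m,2])][::max(1,m.sum()//12)].round(3).tolist())
m=ok&(L[:,0]>.04)&(L[:,0]<.18)&(abs(L[:,1])<.05)&(L[:,2]>.06)
print('jaw x pcts',np.percentile(L[m,0],[2,25,50,75,98]).round(3))
s=ctrl.get_obs();print(s['time_s'],s['force'])
E
python3 m.py
```

```text
plate back face x (closed -.123) -0.0698003887255664 60
flap pts 206 [[-0.001, 0.012, 0.03], [0.021, -0.003, 0.032], [0.011, -0.002, 0.047], [0.011, 0.007, 0.05], [0.008, 0.01, 0.054], [0.007, -0.001, 0.058], [0.006, 0.009, 0.061], [0.008, -0.007, 0.065], [0.006, 0.005, 0.068], [0.006, -0.005, 0.073], [0.004, 0.004, 0.075], [0.0, 0.011, 0.076], [0.002, -0.011, 0.078]]
jaw x pcts [0.041 0.05  0.139 0.148 0.156]
4.3333 [-8.7673379  -1.65072909  4.49800397]
```

Travel is about 0.052, inside the 0.05–0.06 window. Now I withdraw straight back.

carry_out:
  motion: "-0.004 0.0006 0 0 0 0 255; -0.005 0.0007 0 0 0 0 255; -0.005 0.0007 0 0 0 0 255; -0.005 0.0007 0 0 0 0 255; -0.005 0.0007 0 0 0 0 255; -0.005 0.0007 0 0 0 0 255; -0.005 0.0007 0 0 0 0 255; -0.01 0.0015 0 0 0 0 255; -0.015 0.0022 0 0 0 0 255; -0.015 0.0022 0 0 0 0 255; -0.01 0.0015 0 0 0 0 255; 0 0 0 0 0 0 255; 0 0 0 0 0 0 255; 0 0 0 0 0 0 255"

```text
time_s: 5.5
ee_pos: [0.4112, 0.0887, 0.0478]
eef_rot: [3.141, 0.001, 2.992]
force: [-0.1, 0.2, 0.1]
grip_width: 0.0005
grip_force: 0.0
```

```bash
python3 m.py
python3 - <<'E'
from h import *
c=dict(np.load('scene.npz')); cv2.imwrite('pics/s4.png',cv2.resize(c['pixels'][150:330,240:400,::-1],None,fx=3.3,fy=3.3))
print(ctrl.get_obs()['ee_pos'])
E
```

```text
plate back face x (closed -.123) -0.09582179235410732 66
flap pts 223 [[0.021, -0.007, 0.03], [0.023, -0.004, 0.032], [0.017, 0.0, 0.033], [0.002, 0.011, 0.039], [0.005, -0.005, 0.045], [0.004, -0.001, 0.049], [0.003, 0.006, 0.054], [0.005, -0.004, 0.06], [0.003, 0.003, 0.064], [0.005, -0.006, 0.072], [0.003, -0.001, 0.074], [0.003, 0.002, 0.075], [0.001, 0.011, 0.077]]
jaw x pcts [0.041 0.05  0.113 0.122 0.131]
5.55 [ 0.02517592 -0.25635245 -0.41780052]
[0.41106553 0.08862474 0.04762102]
```

View pics/s4.png

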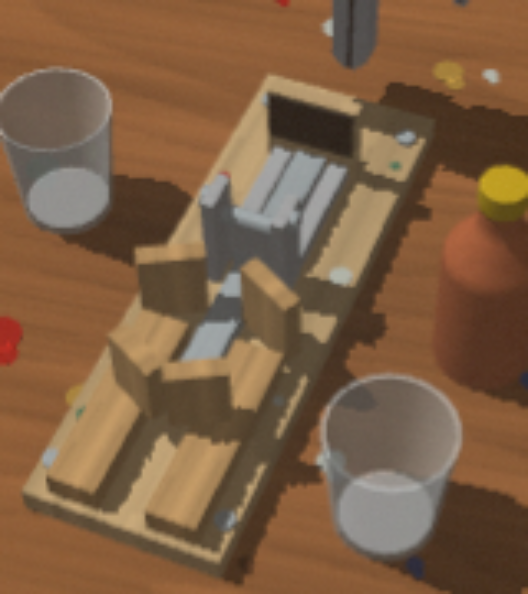

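The plate now stands part-way back, with travel about 0.027. The flap hangs vertical (face at x≈0.004 at all heights), the fingers are clear at (355,50), and the bystanders are unmoved.

```bash
python3 -c "
from station import ctrl
print(ctrl.hand_in())"
```

```text
the job is handed in; nothing more can be done
None
```

The clamp rests half open at about 0.027 m against the hanging flap, with the fingers clear and the cups and paint bottle unmoved; the job is handed in at about 5.6 s, and no verdict was returned.

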